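# Draw out the parts tray that holds the flange ring

### The arm

A 7-joint arm with a two-finger parallel gripper is mounted at the origin on the work surface. World frame = base frame: x ahead of the robot, y to its left, z up, the work surface at z = 0. Lengths are in m, angles in rad, forces in N, time in s.
With the tool pointing down it reaches from about 0.4 to 0.85 m from the base axis. Payload 10.4 kg.
Tool frame: the origin (TCP) lies on the centre line of the jaws, within the pads' length; the fingertips stand 19 mm ahead of it and the grasp point (between the pads) is the TCP (bot.tips_ahead is the distance from the TCP to the fingertips, in m); z points along the fingers, y is the direction in which the jaws open and shut (so a half turn about z gives the same grasp; the last joint's range is limited). The gripper opens to 87 mm and grips with 3 to 60 N. Pads are 19 mm wide; open, the fingers measure 117 mm over their backs; the gripper's body (75 mm by 190 mm) begins 51 mm behind the grasp point.
Start: joints at [1.315, 0.332, -0.065, 1.46, 0.022, 1.35, -0.088], TCP at [0.144, -0.608, 0.242] pointing down, gripper open.
Joint ranges: [-2.6, 2.6], [-0.5, 2.12], [-1.47, 1.34], [0.16, 2.42], [-1.27, 4.41], [0.06, 2.06], [-2.6, 2.6]. Speed limits (rad/s): [2.22, 2.22, 2.79, 2.79, 3.14, 3.14, 3.14].

### API

Orientations are given as a unit quaternion [w, x, y, z].
In Python, from bench import bot, read_camera, calibration, trace, tip_of gives the robot as it stands. The module is installed in compiled form; this text tells all that it offers.
- The arm moves only by the shell command python3 -m inch 'ROWS' [FORCE]. ROWS is a JSON object of lists of equal length, an entry for each row: "dp": the shift along the tool's x, y, z in mm, a list of three; "rot": the turn, a rotation vector about the tool's x, y, z in degrees, a list of three; "claw": the opening, from -1 (shut) to 1 (fully open). In form: {"dp": [[x, y, z], ...], "rot": [[rx, ry, rz], ...], "claw": [claw, ...]}. A call has exactly 8 rows; each row is the pose to reach, as a shift and turn from the pose commanded when the call began, along the tool's axes at that moment; what a row does not reach only later rows make up. A row lasts 1/12 s, in which the tool goes at most 41.7 mm and 7.16 degrees, less where a joint would pass 70% of its speed; a pose out of reach is approached as far as the arm can. A call with a gripper value outside its range is refused whole. The fingers move at their own pace and stop on an object; FORCE is the grip in N (left out, the last holds). Time passes only in rows, so rows that repeat a pose let the fingers close, or fill a call up. It gives the time, the measured TCP pose, the force and the opening at its end, in the units of the state.
- bot.state(): the state, without advancing time (a new reading comes with each control period).
- read_camera(name): name is "scene" or "top" or "wrist"; returns the picture (420x560x3 uint8, red, green, blue); there is no depth.
- calibration(name): a dict with "mtx" (3x3 intrinsics, pixels), "dist_coeffs" ([k1, k2, p1, p2, k3] as OpenCV has them; the pictures are not rectified), "R" (3x3) and "t" (3): a world point X has camera coordinates R X + t; the wrist camera has in their place "mount" (4x4, takes a point from camera to tool coordinates, whose origin is the TCP and whose axes are the flange's). Camera axes: x right, y down, z forward; pixel columns grow to the right and rows downward; lengths in m; the calibration is good to about 2 mm. A picture is of the moment at which its call begins: read the wrist's pose just before it. calibration takes no time and is no camera call.
- bot.finish_job(): hands the job in, once; it reports no verdict.
Trained networks look in the newest picture that a camera, given by its name, has taken for a name from the list of things; names that differ only in an ending like _2 or _b are one class to them, and where a whole thing is asked for, a point or a joint stands for the part that bears it (a point fixed in the world has none). Each returns a list of dicts, best first, with "score" (0 to 1); they miss things now and then, are a little off and sometimes report something else, mostly with a low value. They report only what shows in the picture. A call takes as long as a camera call. They do not tell look-alikes from the thing itself.
- trace(camera, target): "pixels" (420x560 bool, what is visible of it) and "bbox" ([left, top, right, bottom] as shares, 0 to 1, of the picture: columns of its width, rows of its height, round what is visible of it).
- tip_of(camera, target): "point" ([column, row] as shares, 0 to 1, of the picture: columns of its width, rows of its height: a listed point, or the origin of a listed thing).
The state is a dict: "clock": time; "qpos": joint angles; "joint_vel": joint speeds; "tau": joint torques, N m; "ee_pos": TCP position; "tcp_rot": TCP orientation; "force": force on the tool from outside, world axes, zero at the start; "ft_torque": the same for the moment, N m; "finger_gap": opening from 0.0 (shut) to 1.0 (fully open).
Only numpy, scipy, OpenCV 4.12 (cv2) and the standard library are available. Lean on these libraries where they do the work, as an engineer would, in place of code of your own. Each camera call takes 0.05 s, during which the arm holds its last target.

### The job

I need the tray that holds the flat steel ring with the hole. With the fingertips, push the aluminium block that stands in its way along the bench to the left or right until it is clear of that tray's path, then hook a fingertip behind the tray's front lip and draw the tray out along its rails all the way to its stop. Grasp and lift nothing; neither rack nor trays may bump the block, and the other two trays, the parts in the trays and everything else on the bench stay as they are.

Things in the scene. Friction and masses are not known exactly. Their poses are not given: they have to be found in the camera images.
- rack: Low green steel rack fixed to the bench, 204 deep (x), 348 mm wide (y), open on top and towards the robot. Origin: centre of its underside. +x points to its 50 mm high rear wall; trays come out to -x; +y is left seen from the robot. Three equal grey trays between 32 mm high rails, centre lines at y = +112 (left), 0 (middle), -112 mm (right). Fully in, a lip's middle plane is at x = -97 mm.
- tray_left (a joint): The left tray (seen from the robot). Value: how far it is drawn out to rack -x, in m; 0 fully in, 0.11 at its stop. About 2 N friction plus 8 N per m/s; stays where left. 100 mm wide, 194 long; above the bench: underside 8, inner floor 12, side and rear walls (3 mm thick) 36, front lip 58 mm.
- tray_middle (a joint): The middle tray (seen from the robot). Value: how far it is drawn out to rack -x, in m; 0 fully in, 0.11 at its stop. About 2 N friction plus 8 N per m/s; stays where left. 100 mm wide, 194 long; above the bench: underside 8, inner floor 12, side and rear walls (3 mm thick) 36, front lip 58 mm.
- tray_right (a joint): The right tray (seen from the robot). Value: how far it is drawn out to rack -x, in m; 0 fully in, 0.11 at its stop. About 2 N friction plus 8 N per m/s; stays where left. 100 mm wide, 194 long; above the bench: underside 8, inner floor 12, side and rear walls (3 mm thick) 36, front lip 58 mm.
- lip_left (a point): Middle of the top edge of the left tray's front lip, facing the robot; moves with the tray, axes as the rack. The lip is an upright sheet 100 mm wide, 4 mm thick (rolled top edge 6 mm), rising to 58 mm above the bench. Behind it an empty finger pocket 50 mm long (x), 94 wide, floor 12 mm above the bench; a cross partition 30 mm above the bench keeps the part in the tray's rear.
- lip_middle (a point): Middle of the top edge of the middle tray's front lip, facing the robot; moves with the tray, axes as the rack. The lip is an upright sheet 100 mm wide, 4 mm thick (rolled top edge 6 mm), rising to 58 mm above the bench. Behind it an empty finger pocket 50 mm long (x), 94 wide, floor 12 mm above the bench; a cross partition 30 mm above the bench keeps the part in the tray's rear.
- lip_right (a point): Middle of the top edge of the right tray's front lip, facing the robot; moves with the tray, axes as the rack. The lip is an upright sheet 100 mm wide, 4 mm thick (rolled top edge 6 mm), rising to 58 mm above the bench. Behind it an empty finger pocket 50 mm long (x), 94 wide, floor 12 mm above the bench; a cross partition 30 mm above the bench keeps the part in the tray's rear.
- ring: Loose flat steel flange ring, 66 mm outside, 32 mm hole, 16 mm high, lying in the rear part of one of the trays: this tray is the one wanted, whichever it is. Origin: centre of its underside, 12 mm above the bench.
- roller: Loose solid steel roller, 38 mm diameter, 42 mm high, standing in the rear part of another tray. Origin: centre of its underside.
- key: Loose rectangular steel bar, 62 x 24 x 20 mm, in the rear part of the remaining tray. Origin: centre of its underside.
- block: Loose aluminium set-up block on the bench, in front of the wanted tray and in its path. 60 x 60 mm, 45 mm high, with a 20 mm wide, 12 mm deep groove along its own x across the top; about 0.4 kg. Origin: centre of its underside. To be pushed only.
- hammer: Hammer lying on the bench to the left; leave alone. Origin: underside.
- wrench: Wrench lying on the bench to the right; leave alone. Origin: underside.
- tin: Plain steel tin, 80 mm diameter, 100 mm high, right of the rack; leave alone. Origin: centre of its underside.
- jar: White plastic jar, 70 mm diameter, 90 mm high, left of the rack; leave alone. Origin: centre of its underside.
- tape: Tape measure, 65 x 42 x 60 mm, on the right, near the robot; leave alone. Origin: centre of its underside.
Not all that is in view belongs to the job. Of the things that look like the block, take the one that is farthest to the robot's left at the start. Leave any turquoise look-alike of the roller alone.

How it is judged:
By the outcome, as a careful person would: the job done as asked, in the order asked, and still so for the second after the job is handed in, with the robot touching nothing.
It also fails if it takes over 48 s, if anything falls off the work surface, if the arm or the gripper's body presses on something with over 40 N, if the wrist force passes 120 N, or if a joint passes its speed limit or range.

## Working session

There is one attempt and no reset: what is moved stays moved. The work goes in short steps, Python scripts to look and compute and a shell command to move; the robot and the scene stay as the last step left them, time stands still between calls to the robot, and variables do not carry over. Pictures are saved under pics/ and viewed, and the job is handed in when it is done.

```bash
mkdir -p pics; ls; python3 - <<'E'
from bench import bot, read_camera, calibration
import cv2,json
s=bot.state(); print({k:(v if not hasattr(v,'tolist') else v.tolist()) for k,v in s.items()}, bot.tips_ahead)
for c in ("scene","top"):
    im=read_camera(c); cv2.imwrite(f"pics/{c}0.png",im[:,:,::-1]); print(c,calibration(c))
E
```

```text
pics
{'clock': 0.0, 'qpos': [1.315377694742134, 0.332904667081289, -0.06469235252369737, 1.460964371221976, 0.021598857461195917, 1.3498916304591368, -0.08851275082717175], 'joint_vel': [-0.0012093648528175478, -0.001587530600429948, 0.0010003291171032862, -0.0014848421095925886, 0.0010939377630195379, -0.0003459769069279511, 0.002228876422141398], 'tau': [-0.0004169300791545538, -62.32506036758423, 0.024491685326211154, -38.98850083351135, -0.06134853232651949, 0.03982794703915715, 0.00014112704775470775], 'ee_pos': [0.14410631870549923, -0.607780360816533, 0.2407224142580139], 'tcp_rot': [-0.0007264523078404229, 0.9932317420240415, 0.11614716743960572, -0.0001199945345510495], 'force': [-0.04833611548155878, -0.5506186002788372, -0.45421342456224506], 'ft_torque': [-0.04711115554256898, -0.0334022658291254, -0.035005779007211975], 'finger_gap': 0.997329127075355} 0.019
scene {'mtx': array([[516.50960838,   0.        , 280.80733176],
       [  0.        , 516.50960838, 209.88617425],
       [  0.        ,   0.        ,   1.        ]]), 'dist_coeffs': array([-0.1143711,  0.       ,  0.       ,  0.       ,  0.       ]), 'R': array([[ 0.5892029 ,  0.80789292,  0.01220548],
       [ 0.58644405, -0.41720945, -0.69427635],
       [-0.5558087 ,  0.41622747, -0.71960501]]), 't': array([-0.33607053, -0.31869125,  1.74415357])}
top {'mtx': array([[388.3328686 ,   0.        , 285.92394904],
       [  0.        , 388.3328686 , 208.88467632],
       [  0.        ,   0.        ,   1.        ]]), 'dist_coeffs': array([-0.09644872,  0.        ,  0.        ,  0.        ,  0.        ]), 'R': array([[-0.00633141, -0.99996368,  0.00570577],
       [-0.99900388,  0.00607308, -0.04420826],
       [ 0.044172  , -0.00597999, -0.99900604]]), 't': array([-0.0091307 ,  0.58956397,  1.10931231])}
```

View pics/scene0.png

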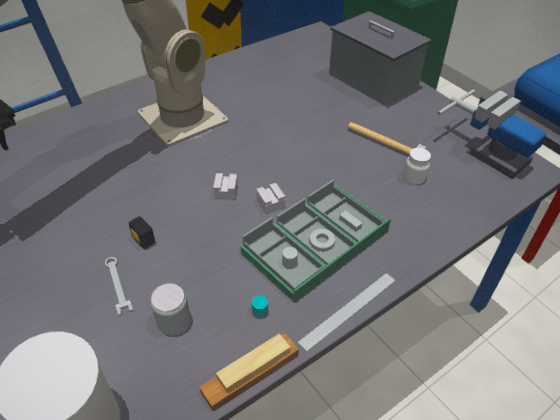

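View pics/top0.png

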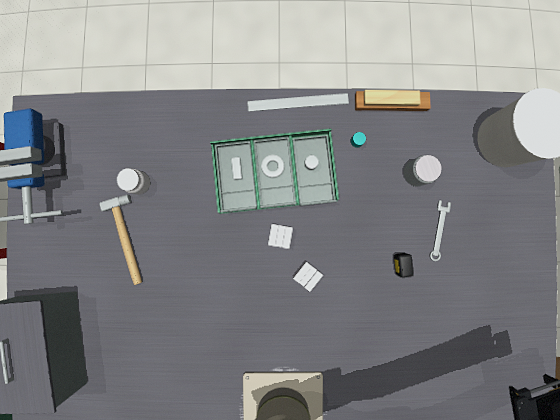

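Top view: the ring is in the middle tray (272,166), the key is in the left tray (236,167) and the roller is in the right tray (312,162). There are two block look-alikes, at (280,236) and (308,277). The turquoise roller look-alike is at (359,139). Robot left is image left, so the block is the one at (280,236), in front of the middle tray. I'll check that in a crop and measure it.

```bash
cat > h.py <<'E'
import numpy as np, cv2
from bench import bot, read_camera, calibration, trace, tip_of
def ray(c,uv):
    k=calibration(c); p=cv2.undistortPoints(np.array(uv,float).reshape(-1,1,2),k["mtx"],k["dist_coeffs"]).reshape(-1,2)
    d=np.c_[p,np.ones(len(p))]@k["R"]; o=-k["R"].T@k["t"]; return o,d
def onz(c,uv,z):
    o,d=ray(c,uv); return o+d*((z-o[2])/d[:,2])[:,None]
def proj(c,X):
    k=calibration(c); return cv2.projectPoints(np.array(X,float).reshape(-1,3),cv2.Rodrigues(k["R"])[0],k["t"],k["mtx"],k["dist_coeffs"])[0].reshape(-1,2)
E
python3 - <<'E'
from h import *
S=np.array([560,420])
im=read_camera("top"); cv2.imwrite("pics/crop.png",cv2.resize(im[120:300,200:380,::-1],(720,720)[:2],interpolation=cv2.INTER_CUBIC)[:600])
for c in("top","scene"):
  if c=="scene": read_camera(c)
  for t,z in (("lip_left",.058),("lip_middle",.058),("lip_right",.058),("rack",0),("ring",.012)):
    for d in tip_of(c,t)[:3]:
      uv=np.array(d["point"])*S; print(c,t,round(d["score"],2),uv.round(1),onz(c,uv,z).round(4)[0,:2])
  for d in trace(c,"block"):
    m=d["pixels"].astype(np.uint8); ys,xs=np.nonzero(m); print(c,"block",round(d["score"],2),len(xs),xs.mean(),ys.mean())
    if c=="top" and len(xs)>50:
      q=onz(c,np.c_[xs,ys],.045)[:,:2]; r=cv2.minAreaRect(q.astype(np.float32)*1000); print(r, q.min(0),q.max(0))
  for d in trace(c,"rack")[:1]:
    m=d["pixels"]; ys,xs=np.nonzero(m); r=cv2.minAreaRect(onz(c,np.c_[xs,ys],.03)[:,:2].astype(np.float32)*1000); print("rack",r)
E
```

```text
top lip_left 0.75 [241.3 210.8] [0.5829 0.1114]
top lip_middle 0.59 [239.8 170.6] [0.6952 0.1156]
top lip_right 0.61 [318.3 201.1] [ 0.6086 -0.1027]
top rack 0.92 [273.4 175. ] [0.6899 0.0233]
top ring 0.59 [274.  167.4] [0.7105 0.0211]
top block 0.91 500 306.952 275.72
((400.4960632324219, -69.66468811035156), (68.13111114501953, 61.65003967285156), 47.32840347290039) [ 0.35789    -0.10681825] [ 0.44184309 -0.03394565]
top block 0.85 415 279.40722891566264 235.59277108433736
((513.130859375, 6.077461242675781), (58.111454010009766, 57.81537628173828), 79.30132293701172) [ 0.48409493 -0.02644706] [0.54310634 0.03816168]
top block 0.69 449 403.36080178173717 265.42316258351894
((426.36871337890625, -343.2652587890625), (73.27057647705078, 55.32643127441406), 10.93734073638916) [ 0.39049689 -0.37408225] [ 0.46137156 -0.31645893]
rack ((698.7824096679688, 19.0699462890625), (213.626953125, 349.22784423828125), 6.005610942840576)
scene lip_left 0.93 [318.9 187.5] [0.589  0.1156]
scene lip_left 0.57 [381.9 141.5] [0.5419 0.4025]
scene lip_left 0.27 [254.5 223.3] [ 0.597  -0.1039]
scene lip_middle 0.71 [288.8 203.7] [0.5913 0.0103]
scene lip_right 0.56 [257.6 225.5] [ 0.6079 -0.1018]
scene rack 0.6 [313.8 243. ] [0.7011 0.0124]
scene ring 0.9 [323.3 243.8] [0.7251 0.0238]
scene ring 0.68 [270.9 204.3] [ 0.5283 -0.0038]
scene ring 0.54 [416.7 175.7] [0.6827 0.4209]
scene block 0.74 662 270.3489425981873 197.51963746223564
scene block 0.68 570 224.6701754385965 185.6982456140351
rack ((694.7662353515625, 18.118972778320312), (241.8524932861328, 374.962158203125), 5.968494892120361)
```

View pics/crop.png

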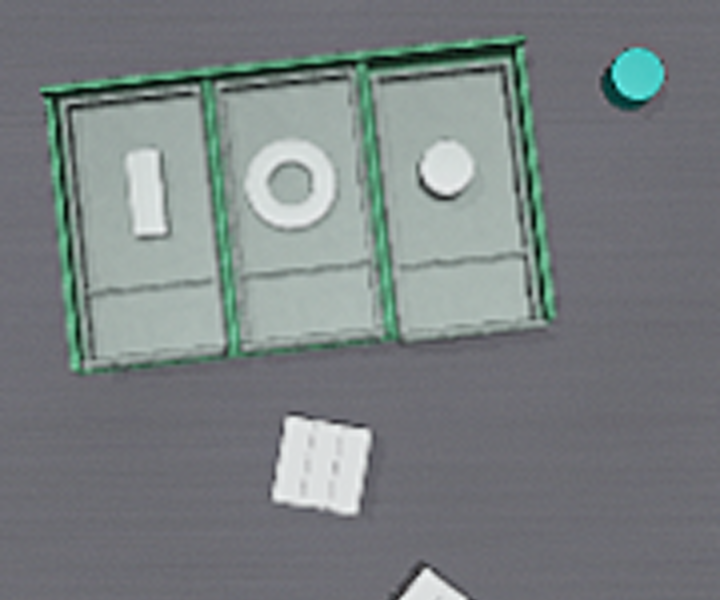

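The pictures confirm it: the ring is in the middle tray, and the block is the one at top pixel (280,236), square in front of that tray. The decoy at (308,277) stays put. The plan is to push the block to the left along the rack's y axis, with the jaws slightly open in line with the rack's x axis so two points push. After that I'll hook the lip with the jaws shut.

```bash
cat >> h.py <<'E'
from scipy.spatial.transform import Rotation as Ro
def pose():
    s=bot.state(); q=s["tcp_rot"]; return np.array(s["ee_pos"]),Ro.from_quat([q[1],q[2],q[3],q[0]]),s
def down(h):  # tool x heading h deg, z down
    c,s=np.cos(np.radians(h)),np.sin(np.radians(h)); return Ro.from_matrix(np.array([[c,s,0],[s,-c,0],[0,0,-1]]).T)
def go(p,h):
    P,R,s=pose(); print("dp",(R.inv().apply(np.array(p)-P)*1000).round(1),"rot",np.degrees((R.inv()*down(h)).as_rotvec()).round(1),"at",P.round(4),"F",np.round(s["force"],1),"t",round(s["clock"],2),"gap",round(s["finger_gap"],2))
E
python3 -c "
from h import *
go([.33,-.33,.24],55);go([.52,-.064,.2],96)"
```

```text
dp [ 244.9 -227.8    1.6] rot [  0.   -0.  -41.7] at [ 0.1443 -0.6082  0.2416] F [ 0.4 -0.4 -1.1] t 0.9 gap 1.0
dp [ 491.2 -442.8   41.6] rot [  0.    0.  -82.7] at [ 0.1443 -0.6082  0.2416] F [ 0.4 -0.4 -1.1] t 0.9 gap 1.0
```

```bash
python3 -m inch '{"dp":[[30,-28,0],[60,-56,0],[90,-84,0],[120,-112,0],[150,-140,0],[180,-168,0],[210,-196,0],[240,-224,0]],"rot":[[0,0,-5],[0,0,-10],[0,0,-15],[0,0,-20],[0,0,-26],[0,0,-31],[0,0,-36],[0,0,-41]],"claw":[-0.5,-0.5,-0.5,-0.5,-0.5,-0.5,-0.5,-0.5]}' 10
python3 -c "
from h import *
go([.52,-.064,.2],96)"
```

```text
clock: 1.57
ee_pos: [0.3268, -0.333, 0.2418]
tcp_rot: [0.0, 0.889, 0.458, -0.0]
force: [0.1, -1.0, 0.7]
finger_gap: 0.478
dp [331.3   1.5  41.6] rot [  0.    0.  -41.4] at [ 0.3268 -0.333   0.2418] F [ 0.1 -1.   0.7] t 1.57 gap 0.48
```

```bash
python3 -m inch '{"dp":[[41,0,4],[82,0,8],[123,0,13],[164,0,18],[205,0,24],[246,1,30],[287,1,36],[330,1,41]],"rot":[[0,0,-5],[0,0,-10],[0,0,-15],[0,0,-20],[0,0,-26],[0,0,-31],[0,0,-36],[0,0,-41]],"claw":[-0.5,-0.5,-0.5,-0.5,-0.5,-0.5,-0.5,-0.5]}'
python3 - <<'E'
from h import *
go([.52,-.064,.034],96)
P,R,s=pose(); im=read_camera("wrist"); cv2.imwrite("pics/w1.png",im[:,:,::-1]); k=calibration("wrist"); print(k)
E
```

```text
clock: 2.23
ee_pos: [0.5192, -0.067, 0.2007]
tcp_rot: [0.0, 0.672, 0.741, 0.0]
force: [0.7, -0.9, -0.6]
finger_gap: 0.249
dp [  3.    1.  166.7] rot [ 0.   0.  -0.5] at [ 0.5192 -0.067   0.2007] F [ 0.7 -0.9 -0.6] t 2.23 gap 0.25
{'mtx': array([[364.42170183,   0.        , 281.66269789],
       [  0.        , 364.42170183, 213.44934312],
       [  0.        ,   0.        ,   1.        ]]), 'dist_coeffs': array([-0.07080421,  0.        ,  0.        ,  0.        ,  0.        ]), 'mount': array([[-2.58791694e-04, -9.63040462e-01, -2.69356645e-01,
         7.29309400e-02],
       [ 9.99999732e-01, -4.33515735e-04,  5.89187499e-04,
         1.99326001e-03],
       [-6.84181745e-04, -2.69356421e-01,  9.63040316e-01,
        -1.43825707e-01],
       [ 0.00000000e+00,  0.00000000e+00,  0.00000000e+00,
         1.00000000e+00]])}
```

View pics/w1.png

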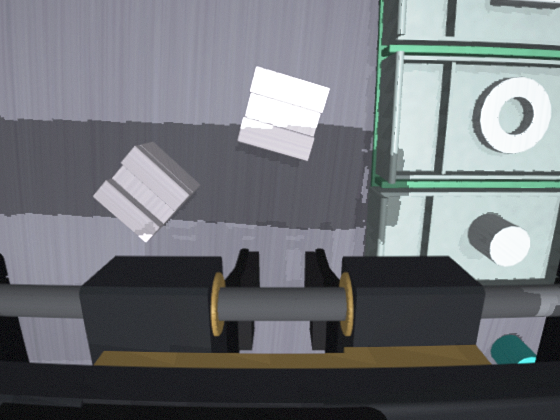

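The wrist view shows the block at (285,112), with the middle tray's lip edge to its right at about (397,60)–(393,178) and the ring at (515,115). The decoy block is at (147,192). I'll measure from this view.

```bash
cat >> h.py <<'E'
def wz(P,R,uv,z):
    k=calibration("wrist"); M=k["mount"]; p=cv2.undistortPoints(np.array(uv,float).reshape(-1,1,2),k["mtx"],k["dist_coeffs"]).reshape(-1,2)
    d=R.apply(np.c_[p,np.ones(len(p))]@M[:3,:3].T); o=P+R.apply(M[:3,3]); return o+d*((z-o[2])/d[:,2])[:,None]
E
python3 - <<'E'
from h import *
P,R,s=pose()
im=cv2.imread("pics/w1.png"); cv2.imwrite("pics/w1c.png",cv2.resize(im[40:200,220:420],(800,640),interpolation=cv2.INTER_CUBIC)[:600])
print(wz(P,R,[[257,67],[329,87]],.045).round(4))
print("lip",wz(P,R,[[397,60],[393,178]],.058).round(4))
for d in tip_of("wrist","lip_middle"): 
  uv=np.array(d["point"])*[560,420]; print(d["score"],uv,wz(P,R,uv,.058).round(4))
for d in tip_of("wrist","lip_right"): 
  uv=np.array(d["point"])*[560,420]; print("R",d["score"],uv,wz(P,R,uv,.058).round(4))
for d in trace("wrist","block"):
  print(d["score"],np.array(d["bbox"])*[560,420,560,420])
for d in tip_of("wrist","block"): 
  uv=np.array(d["point"])*[560,420]; print("B",d["score"],uv,wz(P,R,uv,0).round(4))
E
```

```text
[[0.4937 0.0464 0.045 ]
 [0.5513 0.0378 0.045 ]]
lip [[ 0.5975  0.0622  0.058 ]
 [ 0.6106 -0.0259  0.058 ]]
0.92 [398.776 119.784] [[0.6067 0.0194 0.058 ]]
R 0.87 [379.4   253.806] [[ 0.6115 -0.091   0.058 ]]
0.66 [235.928  68.418 329.28  162.792]
0.57 [ 90.608 140.994 198.576 241.29 ]
B 0.66 [278.992 113.61 ] [[0.5144 0.0131 0.    ]]
B 0.27 [479.472 118.02 ] [[0.7016 0.032  0.    ]]
```

View pics/w1c.png

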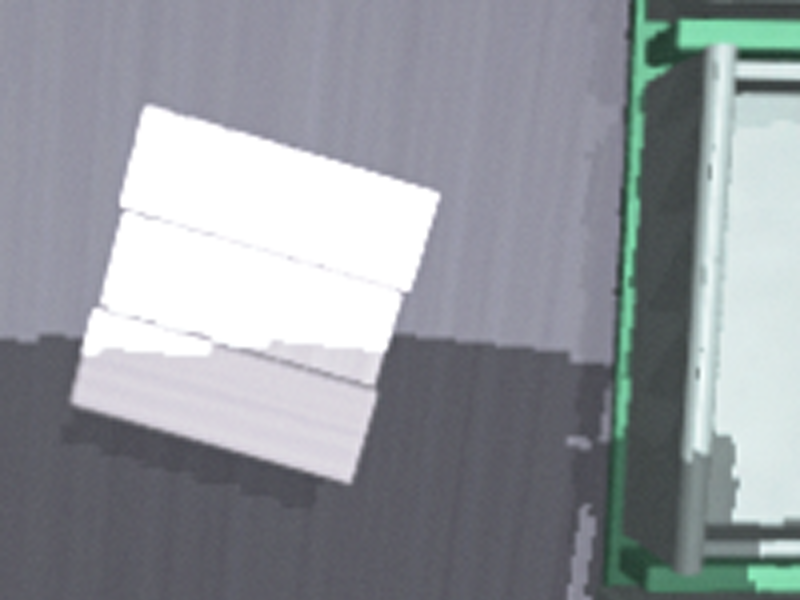

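```bash
python3 - <<'E'
from h import *
P,R,s=pose()
c=wz(P,R,[[256.75,66.2],[330,87.5],[308,161.2],[237.5,141.2]],.045);print(c.round(4),c.mean(0).round(4),np.degrees(np.arctan2(*(c[1]-c[0])[[1,0]])))
l=wz(P,R,[[400.3,51],[393.2,183]],.058);print(l.round(4),l.mean(0).round(4),np.linalg.norm(l[0]-l[1]),np.degrees(np.arctan2(*(l[0]-l[1])[[1,0]]))-90)
E
```

```text
[[ 0.4911  0.0366  0.045 ]
 [ 0.5496  0.0262  0.045 ]
 [ 0.5387 -0.0332  0.045 ]
 [ 0.4799 -0.0223  0.045 ]] [0.5148 0.0018 0.045 ] -10.164216833739532
[[ 0.5969  0.0565  0.058 ]
 [ 0.6078 -0.0424  0.058 ]] [0.6023 0.0071 0.058 ] 0.09953507965368744 6.288148508040649
```

The pose changed between the picture and my calculation, because the arm was still settling. I'll retake it at rest.

```bash
python3 - <<'E'
from h import *
P,R,s=pose(); print(P,R.as_matrix().round(3),s["clock"],np.abs(s["joint_vel"]).max())
im=read_camera("wrist")
P2,R2,s=pose(); print(P2,s["clock"])
cv2.imwrite("pics/w2.png",im[:,:,::-1]); cv2.imwrite("pics/w2c.png",cv2.resize(im[40:190,220:420,::-1],(800,600),interpolation=cv2.INTER_CUBIC))
E
```

```text
[ 0.5181338  -0.06900695  0.20058665] [[-0.092  0.996 -0.   ]
 [ 0.996  0.092 -0.   ]
 [-0.    -0.    -1.   ]] 2.4833 0.023258396674114896
[ 0.51797121 -0.06980003  0.20074425] 2.5333
```

View pics/w2c.png

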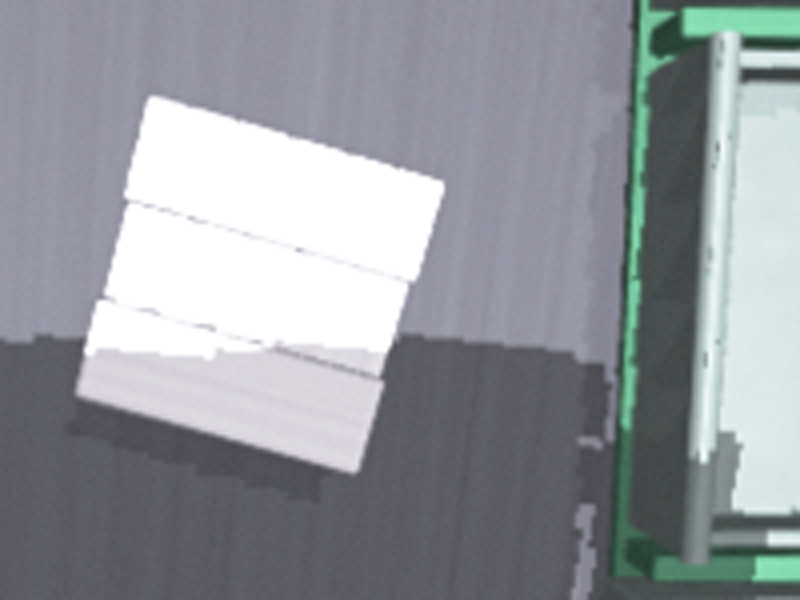

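```bash
python3 - <<'E'
from h import *
P=np.array([.51813,-.06901,.20059]);R=pose()[1]
f=lambda a:np.array(a)/4.+[220,40]
c=wz(P,R,f([[150,95],[444,180],[358,473],[76,395]]),.045);print(c.round(4),c.mean(0).round(4),np.degrees(np.arctan2(*(c[1]-c[0])[[1,0]])))
l=wz(P,R,f([[728,35],[696,562]]),.058);print(l.round(4),l.mean(0).round(4),np.linalg.norm(l[0]-l[1]),np.degrees(np.arctan2(*(l[0]-l[1])[[1,0]]))-90)
print(pose()[0])
go([.520,-.075,.034],96)
E
```

```text
[[ 0.4917  0.0385  0.045 ]
 [ 0.5503  0.028   0.045 ]
 [ 0.5397 -0.0308  0.045 ]
 [ 0.4811 -0.0202  0.045 ]] [0.5157 0.0039 0.045 ] -10.136692413304928
[[ 0.5981  0.0581  0.058 ]
 [ 0.6081 -0.0405  0.058 ]] [0.6031 0.0088 0.058 ] 0.09909150697612072 5.821270158210922
[ 0.51797121 -0.06980003  0.20074425]
dp [ -5.3   1.6 166.7] rot [-0.   0.  -0.8] at [ 0.518  -0.0698  0.2007] F [ 0.1 -0.1 -0.3] t 2.53 gap 0.25
```

The block centre is at (0.5155, 0.004) with yaw −10°. The lip is at (0.603, 0.009) and the rack yaw is about 6°. I'll descend on the right side of the block.

```bash
python3 -m inch '{"dp":[[0,0,25],[-1,0,55],[-1,0,85],[-2,0,115],[-2,0,140],[-2,0,158],[-2,0,164],[-2,0,166]],"rot":[[0,0,0],[0,0,-1],[0,0,-1],[0,0,-1],[0,0,-1],[0,0,-1],[0,0,-1],[0,0,-1]],"claw":[-0.5,-0.5,-0.5,-0.5,-0.5,-0.5,-0.5,-0.5]}'
python3 - <<'E'
from h import *
go([.505,.0725,.034],96)
im=read_camera("wrist"); cv2.imwrite("pics/w3.png",im[:,:,::-1])
E
```

```text
clock: 3.2
ee_pos: [0.5176, -0.0719, 0.034]
tcp_rot: [-0.001, 0.668, 0.744, -0.001]
force: [0.3, 0.1, 0.2]
finger_gap: 0.252
dp [144.9   3.1   0. ] rot [-0.1  0.   0.2] at [ 0.5176 -0.0719  0.034 ] F [0.3 0.1 0.2] t 3.2 gap 0.25
```

View pics/w3.png

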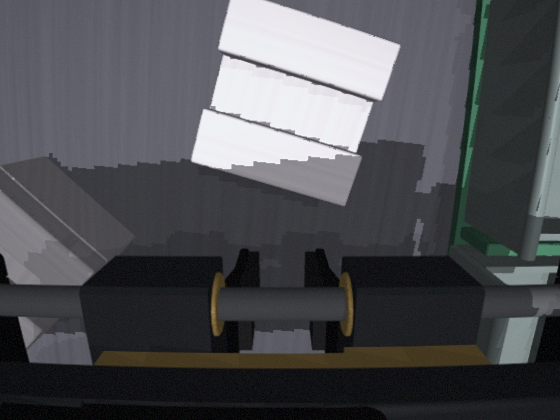

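```bash
python3 -m inch '{"dp":[[5,3,0],[12,6,0],[18,6,0],[24,6,0],[30,6,0],[36,6,0],[42,6,0],[48,6,0]],"rot":[[0,0,0],[0,0,0],[0,0,0],[0,0,0],[0,0,0],[0,0,0],[0,0,0],[0,0,0]],"claw":[-0.5,-0.5,-0.5,-0.5,-0.5,-0.5,-0.5,-0.5]}'
python3 - <<'E'
from h import *
go([.5088,.068,.034],96)
im=read_camera("wrist"); cv2.imwrite("pics/w4.png",im[:,:,::-1])
E
```

```text
clock: 3.92
ee_pos: [0.5195, -0.022, 0.0351]
tcp_rot: [0.001, 0.667, 0.745, 0.0]
force: [1.8, -2.7, 1.8]
finger_gap: 0.249
dp [90.7 -0.8  1. ] rot [0.1 0.  0.3] at [ 0.5195 -0.022   0.0351] F [ 1.8 -2.7  1.8] t 3.92 gap 0.25
```

View pics/w4.png

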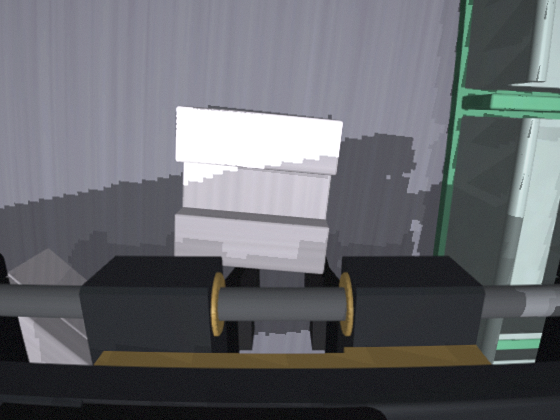

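The block (centre about (255,185)) has squared up against both fingertips. I'll push on.

```bash
python3 -m inch '{"dp":[[7,0,0],[14,0,0],[21,0,0],[28,0,0],[35,0,0],[42,0,0],[49,0,0],[55,0,0]],"rot":[[0,0,0],[0,0,0],[0,0,0],[0,0,0],[0,0,0],[0,0,0],[0,0,0],[0,0,0]],"claw":[-0.5,-0.5,-0.5,-0.5,-0.5,-0.5,-0.5,-0.5]}'
python3 -m inch '{"dp":[[7,0,0],[14,0,0],[20,0,0],[26,0,0],[31,0,0],[34,0,0],[36,0,0],[36,0,0]],"rot":[[0,0,0],[0,0,0],[0,0,0],[0,0,0],[0,0,0],[0,0,0],[0,0,0],[0,0,0]],"claw":[-0.5,-0.5,-0.5,-0.5,-0.5,-0.5,-0.5,-0.5]}'
python3 - <<'E'
from h import *
go([.5088,.068,.034],96)
im=read_camera("wrist"); cv2.imwrite("pics/w5.png",im[:,:,::-1])
im=read_camera("top"); cv2.imwrite("pics/t5.png",im[120:300,180:400,::-1].repeat(3,0).repeat(3,1))
E
```

```text
clock: 4.63
ee_pos: [0.5129, 0.0334, 0.0347]
tcp_rot: [-0.0, 0.667, 0.745, -0.0]
force: [0.5, -3.7, 3.3]
finger_gap: 0.249
clock: 5.3
ee_pos: [0.5089, 0.0689, 0.0347]
tcp_rot: [-0.0, 0.667, 0.745, 0.0]
force: [1.0, 0.8, 0.3]
finger_gap: 0.249
dp [-0.9 -0.2  0.7] rot [-0.  -0.   0.4] at [0.5089 0.0689 0.0347] F [1.  0.8 0.3] t 5.3 gap 0.25
```

View pics/w5.png

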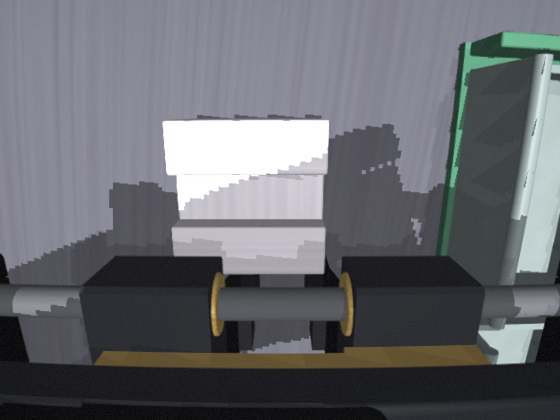

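View pics/t5.png

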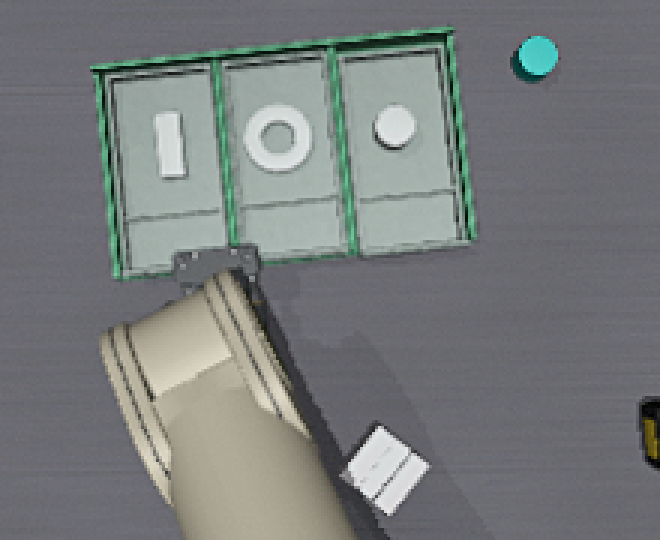

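The block is now pushed clear to the left. I'll back off, rise and shut the fingers.

```bash
python3 -m inch '{"dp":[[-10,0,0],[-25,0,0],[-40,0,-5],[-50,0,-30],[-55,0,-65],[-55,0,-100],[-55,0,-125],[-55,0,-130]],"rot":[[0,0,0],[0,0,0],[0,0,0],[0,0,0],[0,0,0],[0,0,0],[0,0,0],[0,0,0]],"claw":[-0.5,-0.5,-0.5,-0.5,-0.7,-1,-1,-1]}' 10
python3 - <<'E'
from h import *
go([.630,.012,.165],96)
im=read_camera("wrist"); cv2.imwrite("pics/w6.png",im[:,:,::-1])
E
```

```text
clock: 6.07
ee_pos: [0.5173, 0.0131, 0.1692]
tcp_rot: [0.002, 0.667, 0.745, 0.002]
force: [1.0, -0.8, -0.6]
finger_gap: 0.043
dp [-13.4 111.9   4.9] rot [0.4 0.1 0.3] at [0.5173 0.0131 0.1692] F [ 1.  -0.8 -0.6] t 6.07 gap 0.04
```

View pics/w6.png

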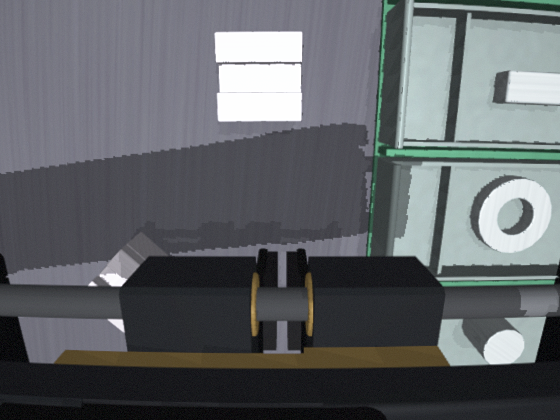

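The wrist view shows the block squared to the rack, with its right face at row 122, well left of the middle tray's left rail at row 153. I'll measure the clearance and go above the pocket.

```bash
python3 - <<'E'
from h import *
P,R,s=pose()
yax=np.array([-.1045,.9945]);L=np.array([.603,.009])
for z,uv in((.045,[[302,122],[218,122],[302,32]]),(.0,[[302,122]])):
  w=wz(P,R,uv,z)[:,:2]; print(w.round(4),((w-L)@yax).round(4),((w-L)@[.9945,.1045]).round(4))
E
python3 -m inch '{"dp":[[-2,14,0],[-5,28,0],[-8,42,0],[-10,56,0],[-12,70,0],[-13,84,0],[-13,98,0],[-13,112,3]],"rot":[[0,0,0],[0,0,0],[0,0,0],[0,0,0],[0,0,0],[0,0,0],[0,0,0],[0,0,0]],"claw":[-1,-1,-1,-1,-1,-1,-1,-1]}' 10
python3 -m inch '{"dp":[[0,0,0],[0,0,0],[0,0,0],[0,0,0],[0,0,0],[0,0,0],[0,0,0],[0,0,0]],"rot":[[0,0,0],[0,0,0],[0,0,0],[0,0,0],[0,0,0],[0,0,0],[0,0,0],[0,0,0]],"claw":[-1,-1,-1,-1,-1,-1,-1,-1]}' 10
python3 - <<'E'
from h import *
go([.630,.012,.041],96)
im=read_camera("wrist"); cv2.imwrite("pics/w7.png",im[:,:,::-1])
E
```

```text
[[0.5268 0.0804]
 [0.4672 0.074 ]
 [0.5195 0.1399]] [0.0789 0.0788 0.1389] [-0.0683 -0.1283 -0.0693]
[[0.5296 0.0795]] [0.0778] [-0.0656]
clock: 6.78
ee_pos: [0.6283, 0.0124, 0.1603]
tcp_rot: [-0.001, 0.667, 0.745, -0.0]
force: [0.4, -0.4, 0.4]
finger_gap: 0.006
clock: 7.45
ee_pos: [0.6279, 0.0129, 0.1619]
tcp_rot: [0.0, 0.667, 0.745, -0.0]
force: [-0.5, 0.3, 0.2]
finger_gap: 0.002
dp [ -1.1   2.  120.9] rot [0.  0.  0.3] at [0.6279 0.0129 0.1619] F [-0.5  0.3  0.2] t 7.45 gap 0.0
```

View pics/w7.png

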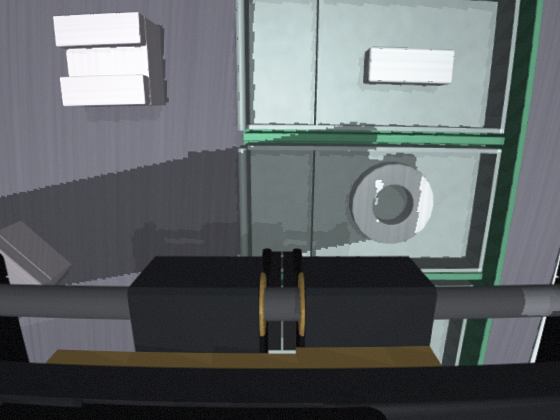

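```bash
python3 - <<'E'
from h import *
P=np.array([.6279,.0129,.1619]);R=pose()[1]
im=cv2.imread("pics/w7.png"); cv2.imwrite("pics/w7c.png",cv2.resize(im[135:285,220:420],(800,600),interpolation=cv2.INTER_CUBIC))
tw=R.inv()
for n,z,uv in(("lip",.058,[[243,150],[243,250]]),("part",.030,[[312,150],[311,250]])):
  w=wz(P,R,uv,z); print(n,(tw.apply(w-P)*1000).round(1))
E
```

```text
lip [[ 48.1 -23.9 103.9]
 [-23.9 -26.  103.9]]
part [[ 45.3  25.  131.9]
 [-34.9  25.9 131.9]]
```

View pics/w7c.png

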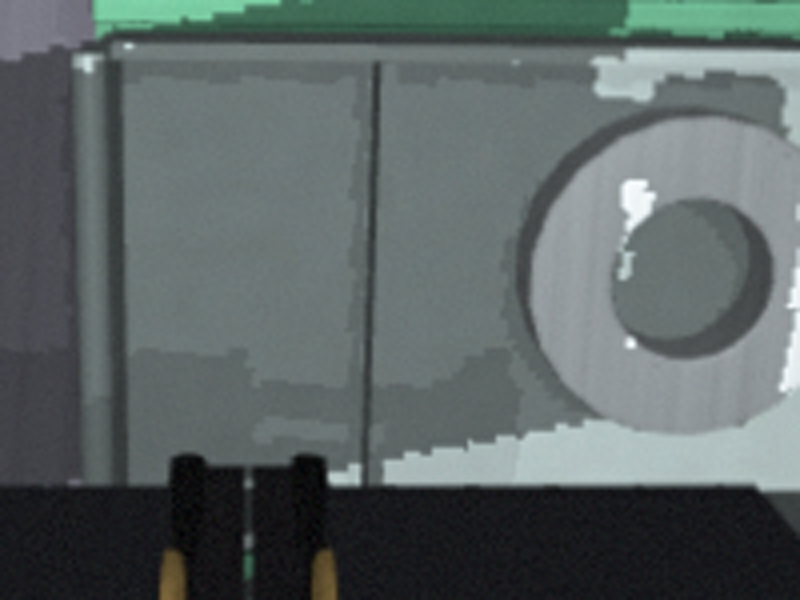

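The pocket lies ±25 mm about the tool (lip at −25, partition at +25), so the shut fingers are centred in it. I'll descend.

```bash
python3 -m inch '{"dp":[[0,0,15],[0,0,33],[0,0,51],[0,0,69],[0,0,87],[0,0,103],[0,0,113],[0,0,118]],"rot":[[0,0,0],[0,0,0],[0,0,0],[0,0,0],[0,0,0],[0,0,0],[0,0,0],[0,0,0]],"claw":[-1,-1,-1,-1,-1,-1,-1,-1]}' 10
python3 -m inch '{"dp":[[0,-2,0],[0,-4,0],[0,-6,0],[0,-8,0],[0,-10,0],[0,-12,0],[0,-14,0],[0,-16,0]],"rot":[[0,0,0],[0,0,0],[0,0,0],[0,0,0],[0,0,0],[0,0,0],[0,0,0],[0,0,0]],"claw":[-1,-1,-1,-1,-1,-1,-1,-1]}' 10
python3 - <<'E'
from h import *
L=np.array([.603,.009]);P=pose()[0]
print((P[:2]-L)@[.9945,.1045],(P[:2]-L)@[-.1045,.9945])
im=read_camera("wrist"); cv2.imwrite("pics/w8.png",im[:,:,::-1])
E
```

```text
clock: 8.17
ee_pos: [0.6272, 0.0129, 0.0423]
tcp_rot: [-0.001, 0.667, 0.745, -0.001]
force: [-0.0, 1.3, -0.1]
finger_gap: 0.009
clock: 8.83
ee_pos: [0.6124, 0.0112, 0.0441]
tcp_rot: [0.0, 0.667, 0.745, 0.0]
force: [2.6, 1.0, 0.9]
finger_gap: 0.006
0.00955818256869019 0.0012121703491541483
```

View pics/w8.png

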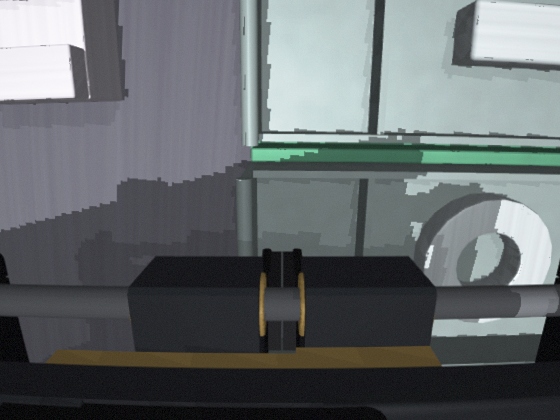

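The tray has started to move: its lip is at col 243 against col 250 for the left tray, with 2.6 N in x. I'll keep drawing smoothly.

```bash
python3 -m inch '{"dp":[[0,-3,0],[0,-7,0],[0,-12,0],[0,-17,0],[0,-22,0],[0,-27,0],[0,-32,0],[0,-37,0]],"rot":[[0,0,0],[0,0,0],[0,0,0],[0,0,0],[0,0,0],[0,0,0],[0,0,0],[0,0,0]],"claw":[-1,-1,-1,-1,-1,-1,-1,-1]}' 10
python3 -m inch '{"dp":[[0,-5,0],[0,-10,0],[0,-15,0],[0,-20,0],[0,-25,0],[0,-30,0],[0,-35,0],[0,-39,0]],"rot":[[0,0,0],[0,0,0],[0,0,0],[0,0,0],[0,0,0],[0,0,0],[0,0,0],[0,0,0]],"claw":[-1,-1,-1,-1,-1,-1,-1,-1]}' 10
python3 - <<'E'
from h import *
L=np.array([.603,.009]);P=pose()[0]
print((P[:2]-L)@[.9945,.1045],(P[:2]-L)@[-.1045,.9945])
im=read_camera("wrist"); cv2.imwrite("pics/w9.png",im[:,:,::-1])
E
```

```text
clock: 9.55
ee_pos: [0.5748, 0.0072, 0.0438]
tcp_rot: [0.0, 0.667, 0.745, 0.0]
force: [2.8, 1.7, 3.4]
finger_gap: 0.005
clock: 10.22
ee_pos: [0.5358, 0.0028, 0.0436]
tcp_rot: [-0.0, 0.667, 0.745, -0.0]
force: [2.0, 1.9, 0.4]
finger_gap: 0.005
-0.06748634444439883 0.0008515657053965829
```

View pics/w9.png

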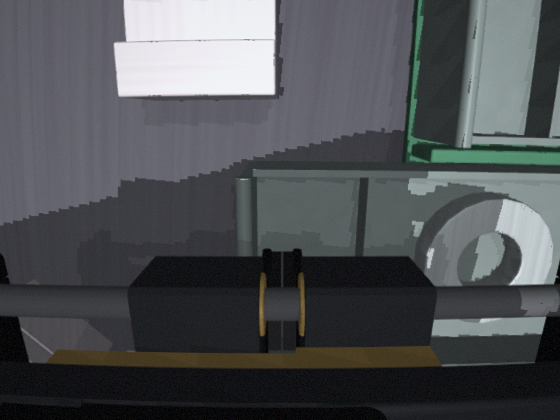

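The tray is following (lip at (245,180)) and passes the block with clear space. About 25 mm remain, so I'll slow down and feel for the stop.

```bash
python3 -m inch '{"dp":[[0,-4,0],[0,-8,0],[0,-11,0],[0,-14,0],[0,-16,0],[0,-18,0],[0,-20,0],[0,-21,0]],"rot":[[0,0,0],[0,0,0],[0,0,0],[0,0,0],[0,0,0],[0,0,0],[0,0,0],[0,0,0]],"claw":[-1,-1,-1,-1,-1,-1,-1,-1]}' 10
python3 -m inch '{"dp":[[0,-1,0],[0,-1.5,0],[0,-2,0],[0,-2.5,0],[0,-3,0],[0,-3.5,0],[0,-4,0],[0,-4,0]],"rot":[[0,0,0],[0,0,0],[0,0,0],[0,0,0],[0,0,0],[0,0,0],[0,0,0],[0,0,0]],"claw":[-1,-1,-1,-1,-1,-1,-1,-1]}' 10
python3 - <<'E'
from h import *
L=np.array([.603,.009]);P=pose()[0]
print((P[:2]-L)@[.9945,.1045],(P[:2]-L)@[-.1045,.9945])
E
```

```text
clock: 10.93
ee_pos: [0.5153, 0.0004, 0.0437]
tcp_rot: [0.0, 0.667, 0.745, -0.0]
force: [2.7, 0.2, -0.5]
finger_gap: 0.007
clock: 11.6
ee_pos: [0.5115, 0.0, 0.0437]
tcp_rot: [-0.0, 0.667, 0.745, -0.0]
force: [2.0, 0.7, -0.1]
finger_gap: 0.002
-0.09191059620425357 0.0006339829123668471
```

```bash
python3 -m inch '{"dp":[[0,-0.5,0],[0,-1,0],[0,-1.5,0],[0,-2,0],[0,-2.5,0],[0,-3,0],[0,-3.5,0],[0,-4,0]],"rot":[[0,0,0],[0,0,0],[0,0,0],[0,0,0],[0,0,0],[0,0,0],[0,0,0],[0,0,0]],"claw":[-1,-1,-1,-1,-1,-1,-1,-1]}' 10

```

```text
clock: 12.27
ee_pos: [0.5077, -0.0004, 0.0437]
tcp_rot: [0.0, 0.667, 0.745, -0.0]
force: [2.2, -0.9, -1.1]
finger_gap: 0.003
```

```bash
python3 -m inch '{"dp":[[0,-0.5,0],[0,-1,0],[0,-1.5,0],[0,-2,0],[0,-2.5,0],[0,-3,0],[0,-3.5,0],[0,-4,0]],"rot":[[0,0,0],[0,0,0],[0,0,0],[0,0,0],[0,0,0],[0,0,0],[0,0,0],[0,0,0]],"claw":[-1,-1,-1,-1,-1,-1,-1,-1]}' 10
python3 - <<'E'
from h import *
L=np.array([.603,.009]);P,R,s=pose()
print((P[:2]-L)@[.9945,.1045],s["force"])
im=read_camera("wrist"); cv2.imwrite("pics/w10.png",im[:,:,::-1])
w=wz(P,R,[[245,180],[245,240]],.058);print((w[:,:2]-L)@[.9945,.1045])
E
```

```text
clock: 12.93
ee_pos: [0.5065, -0.0004, 0.0446]
tcp_rot: [0.002, 0.667, 0.745, 0.002]
force: [15.9, 1.0, -8.8]
finger_gap: 0.008
-0.09692947260471065 [15.92083146  1.02214459 -8.76861857]
[-0.10852764 -0.10901494]
```

View pics/w10.png

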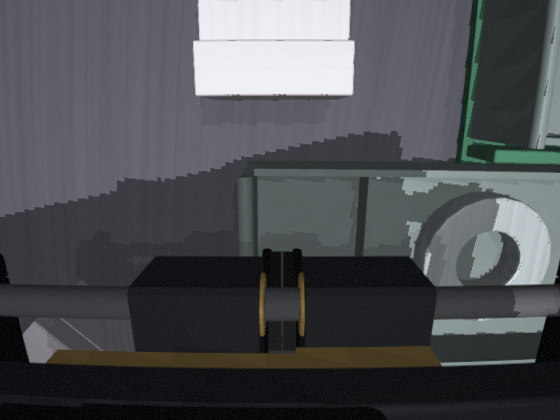

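The stop is reached: 16 N, no further travel, and the lip at −0.109 m from its start. I'll unload, centre in the pocket, rise and retreat.

```bash
python3 -m inch '{"dp":[[0,2,0],[0,5,0],[0,8,0],[0,11,0],[0,13,0],[0,13,0],[0,13,-3],[0,13,-8]],"rot":[[0,0,0],[0,0,0],[0,0,0],[0,0,0],[0,0,0],[0,0,0],[0,0,0],[0,0,0]],"claw":[-1,-1,-1,-1,-1,-1,-1,-1]}' 10
python3 -m inch '{"dp":[[0,0,-15],[0,0,-30],[0,0,-50],[0,0,-75],[0,0,-100],[0,0,-125],[0,0,-145],[0,0,-150]],"rot":[[0,0,0],[0,0,0],[0,0,0],[0,0,0],[0,0,0],[0,0,0],[0,0,0],[0,0,0]],"claw":[-1,-1,-1,-1,-1,-1,-1,-1]}' 10
python3 -m inch '{"dp":[[-30,0,0],[-65,0,0],[-100,0,0],[-135,0,0],[-170,0,0],[-205,0,0],[-235,0,0],[-250,0,0]],"rot":[[0,0,0],[0,0,0],[0,0,0],[0,0,0],[0,0,0],[0,0,0],[0,0,0],[0,0,0]],"claw":[-1,-1,-1,-1,-1,-1,-1,-1]}' 10
python3 -m inch '{"dp":[[0,0,0],[0,0,0],[0,0,0],[0,0,0],[0,0,0],[0,0,0],[0,0,0],[0,0,0]],"rot":[[0,0,0],[0,0,0],[0,0,0],[0,0,0],[0,0,0],[0,0,0],[0,0,0],[0,0,0]],"claw":[-1,-1,-1,-1,-1,-1,-1,-1]}' 10
python3 - <<'E'
from h import *
for c in("top","scene"): cv2.imwrite(f"pics/{c}9.png",read_camera(c)[:,:,::-1])
E
```

```text
clock: 13.65
ee_pos: [0.5161, 0.0007, 0.0515]
tcp_rot: [-0.001, 0.667, 0.745, -0.0]
force: [-0.5, 0.5, 0.3]
finger_gap: 0.009
clock: 14.32
ee_pos: [0.5179, 0.001, 0.2056]
tcp_rot: [0.002, 0.667, 0.745, 0.001]
force: [0.2, -0.6, 0.1]
finger_gap: 0.006
clock: 14.98
ee_pos: [0.5431, -0.2525, 0.2009]
tcp_rot: [-0.0, 0.669, 0.744, -0.001]
force: [-0.6, -0.1, -0.2]
finger_gap: 0.002
clock: 15.65
ee_pos: [0.5443, -0.2475, 0.2019]
tcp_rot: [0.0, 0.667, 0.745, -0.0]
force: [-0.6, 0.2, -0.0]
finger_gap: 0.005
```

View pics/top9.png

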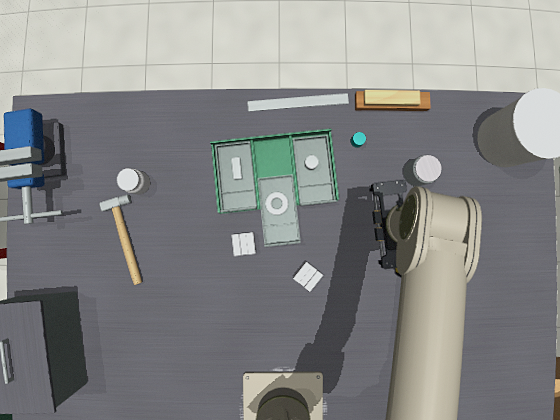

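View pics/scene9.png

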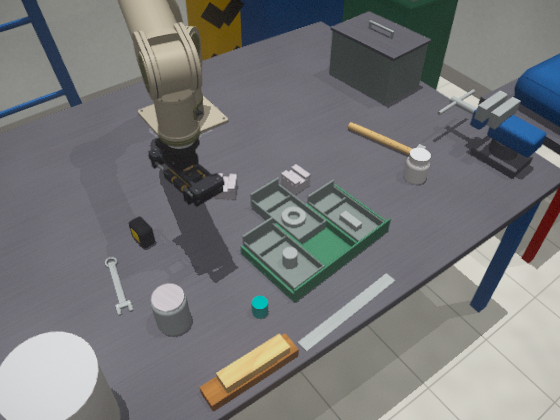

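The middle tray is fully out with the ring in it (top view (277,203)), and the block stands clear at (243,244). The decoy (308,277), the other trays, the key and the roller look unchanged. One numeric check of the travel, then I'll hand it in.

```bash
python3 - <<'E'
from h import *
x=np.array([.9945,.1045]);L=np.array([.603,.009])
for c in("top","scene"):
  read_camera(c)
  for t in("lip_middle","lip_left","lip_right"):
    for d in tip_of(c,t)[:2]:
      uv=np.array(d["point"])*[560,420]; w=onz(c,uv,.058)[0,:2]-L; print(c,t,round(d["score"],2),(w@x).round(4),(w@[-.1045,.9945]).round(4))
a=cv2.imread("pics/top0.png");b=cv2.imread("pics/top9.png")
print("diff left/right trays", [int(cv2.absdiff(a[y0:y1,x0:x1],b[y0:y1,x0:x1]).max()) for x0,x1,y0,y1 in((212,250,130,205),(294,336,130,200),(300,325,262,292))])
# predicted lip ends at 110 mm, projected on top
Y=np.array([-.1045,.9945]);print(proj("top",[[*(L-.110*x+s*Y),.058] for s in(.05,0,-.05)]).round(1),proj("top",[[*(L-.103*x+s*Y),.058] for s in(.05,0,-.05)]).round(1))
cv2.imwrite("pics/t9c.png",cv2.resize(b[190:260,220:320],(800,560),interpolation=cv2.INTER_CUBIC))
E
```

```text
top lip_middle 0.72 -0.1165 0.0083
top lip_left 0.62 -0.0077 0.1084
top lip_right 0.74 -0.0084 -0.1093
scene lip_middle 0.96 -0.1134 -0.0013
scene lip_left 0.82 0.0009 0.1073
scene lip_right 0.36 0.1286 -0.0424
diff left/right trays [12, 17, 6]
[[264.5 244.8]
 [282.5 242.8]
 [300.5 240.8]] [[264.3 242.3]
 [282.2 240.3]
 [300.2 238.3]]
```

View pics/t9c.png

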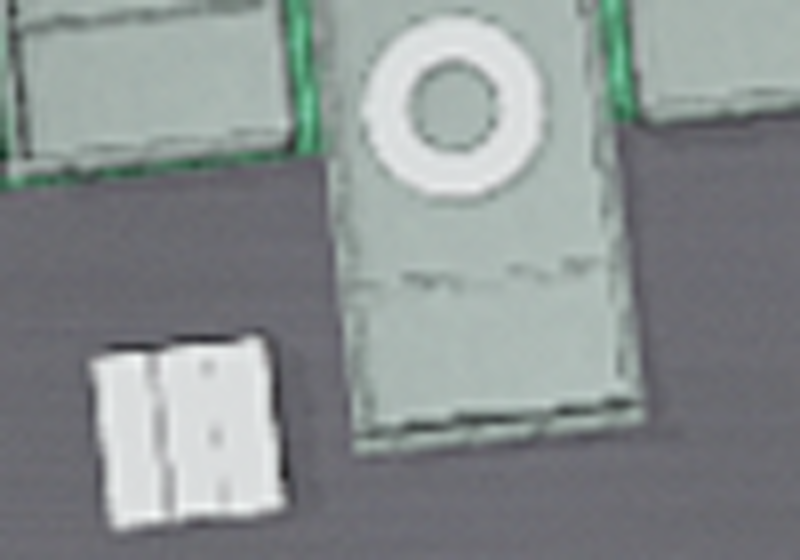

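```bash
python3 -c "
from bench import bot
print(bot.finish_job(), bot.state()['clock'])"
```

```text
the job is handed in; nothing more can be done
the job is handed in; nothing more can be done
```

The ring's tray (the middle one) is drawn out to its stop, and I handed the job in at about 16 s with the robot touching nothing.

- **Block:** I chose the leftmost of the two look-alikes and pushed it about 105 mm to the left with the fingertips. Its near face then stood about 28 mm clear of the tray's edge.
- **Tray:** I hooked the shut fingertips behind the lip and drew the tray out until it would go no further, at about 16 N. Against the neighbouring left lip, the last views put the lip 109 mm (top) and 114 mm (scene) out, while the wrist view just before release gave 109 mm. The full travel is 110 mm.
- **Everything else:** The top picture is practically unchanged over the other two trays, their parts and the other block. The remaining things on the bench I checked only by eye, and none seemed to have moved.
- **Disagreements:** Some network detections were off, such as the right lip in the scene view (score 0.36), and an early wrist measurement taken while the arm was still settling was about 10 mm off. I ignored the detections and redid the measurement at rest.

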